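# Close up and edge the last bound volume of a set

### The arm

A 7-joint arm with a two-finger parallel gripper is mounted at the origin on the work surface. World frame = base frame: x ahead of the robot, y to its left, z up, the work surface at z = 0. Lengths are in m, angles in degrees, forces in N, time in s.
With the tool pointing down it reaches from about 0.425 to 0.875 m from the base axis. Payload 4.7 kg.
Tool frame: the origin (TCP) lies midway between the tips of the shut fingers; the grasp point (between the pads) lies 19 mm behind it; z points along the fingers, y is the line along which they close (so a half turn about z gives the same grasp; the last joint's range is limited). The gripper opens to 87 mm and grips with 3 to 60 N. Pads are 19 mm wide; open, the fingers measure 117 mm over their backs; the gripper's body (75 mm by 190 mm) begins 51 mm behind the grasp point.
Start: joints at [-74.937, 18.392, -4.016, 83.108, 1.295, 78.541, -3.26], TCP at [0.16, 0.63, 0.223] pointing down, gripper open.
Joint ranges: [-163.93, 163.93], [-17.29, 119.83], [-79.2, 71.16], [3.27, 140.29], [-89.18, 269.18], [5.43, 117.66], [-154.24, 154.24]. Speed limits (degrees/s): [147.25, 147.25, 180, 180, 180, 180, 180].

### API

Orientations are given as a 3x3 rotation matrix whose columns are the frame's x, y, z axes.
In Python, from rig import arm gives the robot as it stands.
- The arm moves only by the tool send_rows, never from a script. Its argument "increments" is a list of rows, each a list of 7 numbers: the turn, a rotation vector about the tool's x, y, z in degrees, then the shift along the tool's x, y, z in cm, then the finger opening in cm, from 0 to 8.7. In form: [[rx, ry, rz, x, y, z, jaw], ...]. A call has 1 to 8 rows; each row shifts and turns the commanded pose from where the row before left it, along the tool's axes as they then stand; what a row does not reach is not made up. A row lasts 1/10 s, in which the tool goes at most 50 mm and 8.59 degrees, less where a joint would pass 70% of its speed; a pose out of reach is approached as far as the arm can. A call with a gripper value outside its range is refused whole. The fingers move at their own pace and stop on an object; the grip force is fixed at half the most. Time passes only in rows, so rows that do not move let the fingers close. It gives the time, the measured TCP pose, the force, the opening and the grip force at its end, in the units of the state.
- arm.read_state(): the state, without advancing time (a new reading comes with each control period).
- arm.get_image(name): name is "scene" or "side" or "wrist"; returns a dict with "frame" (480x640x3 uint8, red, green, blue), "fx", "fy", "cx", "cy" (pixels), "dist_coeffs" ([k1, k2, p1, p2, k3] as OpenCV has them; the pictures are not rectified), "xyz" and "orientation" of the camera in the world; the wrist camera has in their place "T_tool_cam" (4x4, takes a point from camera to tool coordinates, whose origin is the TCP and whose axes are the flange's). Camera axes: x right, y down, z forward; pixel columns grow to the right and rows downward; lengths in m; the calibration is good to about 2 mm. A picture is of the moment at which its call begins: read the wrist's pose just before it. There is no depth.
- arm.sign_off(): hands the job in; it is judged then, once.
The state is a dict: "time": time; "joint_positions": joint angles; "qd": joint speeds; "tau": joint torques, N m; "position": TCP position; "ee_rot": TCP orientation; "ft_force": force on the tool from outside, world axes, zero at the start; "wrist_torque": the same for the moment, N m; "opening": finger opening in m; "grip_force": force on a finger pad.
Only numpy, scipy, OpenCV 4.12 (cv2) and the standard library are available. Lean on these libraries where they do the work, as an engineer would, in place of code of your own. Each camera call takes 0.05 s, during which the arm holds its last target. There are 200 camera calls.

### The job

One volume of the green set stands apart from the other four on the table rack, with its spine sticking out. Push it along the rack until its cover lies against the row, and push its spine in until it is flush with the other spines. Only push it, gently and low down (touch nothing above half its height), so that it slides upright without tipping or being lifted, and leave the four volumes of the row and the things on the table where they are.

Things in the scene. Friction and masses are not known exactly. Their poses are not given: they have to be found in the camera images.
- rack: Table-top book rack that stays put: cream steel shelf 200 mm deep (x) and 520 mm long (y), its flat top 20 mm above the table; maroon end panel 12 mm thick and 250 mm high at the +y end; a back stop along the +x edge, 6 mm thick, rising 30 mm above the shelf; the -y end and the front (-x) are open. Origin under the centre of the shelf, at table height; x runs from the front edge to the back, y along the shelf towards the end panel, z up.
- volume: The bound volume that stands apart, upright on the shelf: 150 mm deep (x), 44 mm thick (y), 210 mm tall (z), 0.65 to 0.95 kg, solid, with its weight at its middle. Origin at the centre of its underside; spine on its -x face, covers on its +y and -y faces. Friction on the shelf is about 0.4 (up to 0.5): pushed on a cover lower than about 40 mm above the shelf it slides, pushed higher than that it may tip over instead.
- row4: The last volume of the row, nearest to the volume that stands apart; same size and axes as that one, spine on its -x face. Its spine lies 8 mm behind the front edge of the shelf, like the other spines of the row.
- row3: The next volume of the row towards the end panel; same size and axes.
- row2: The next volume of the row towards the end panel; same size and axes.
- row1: The first volume of the row, standing against the end panel; same size and axes. The four row volumes are loose, and stand cover to cover.
- bookend: Bystander: loose L-shaped dark steel bookend on the table, base 120 x 90 mm, upright plate 153 mm tall along its -y edge. Origin under the centre of the base.
- stamp: Bystander: loose self-inking stamp on the table, 64 x 40 mm, 75 mm tall. Origin under its centre.
- glue: Bystander: loose white glue bottle with a pointed nozzle on the table, 52 mm across, 135 mm tall. Origin under its centre.

How it is judged:
By the outcome, as a careful person would: the job done as asked, in the order asked, and still so for the second after the job is handed in, with the robot touching nothing.
It also fails if it takes over 54 s, if anything falls off the work surface, if the arm or the gripper's body presses on something with over 40 N, if the wrist force passes 120 N, or if a joint passes its speed limit or range.

## Working session

There is one attempt and no reset: what is moved stays moved. The work goes in short steps, Python scripts to look and compute and a tool call to move; the robot and the scene stay as the last step left them, time stands still between calls to the robot, and variables do not carry over. Pictures are saved under pics/ and viewed, at most 10 in all, crops included, and the job is handed in when it is done.

Besides the shell and the picture viewer there is one more tool, called after "Request:" as name(argument=value, ...) on one line, values as JSON. send_rows: Moves the arm, as the interface text tells. Its arguments: {"type":"object","properties":{"increments":{"type":"array"}},"required":["increments"]}

```bash
ls; mkdir -p pics
python3 - <<'E'
from rig import arm
import cv2,json
s=arm.read_state();print(s)
for n in("scene","side"):
    d=arm.get_image(n);cv2.imwrite(f"pics/{n}0.png",d["frame"][:,:,::-1])
    print({k:v for k,v in d.items() if k!="frame"})
E
```

```text
pics
{'time': 0.0, 'joint_positions': array([-74.93704718,  18.44067163,  -4.0156681 ,  83.17257562,
         1.29520234,  78.54289586,  -3.259644  ]), 'qd': array([ 0.04238764, -0.00140512, -0.13399183, -0.02986064,  0.05509419,
        0.08073623,  0.05705388]), 'tau': array([ 4.14947754e-04, -4.91282988e+01, -4.03995272e-01, -3.12522161e+01,
       -6.41465862e-02,  4.35140566e-02,  1.51368263e-04]), 'position': array([0.15996973, 0.62944047, 0.22146367]), 'ee_rot': array([[-9.69219206e-01,  2.46199085e-01, -3.76802608e-04],
       [ 2.46199352e-01,  9.69217347e-01, -1.90110640e-03],
       [-1.02847033e-04, -1.93535739e-03, -9.99998122e-01]]), 'ft_force': array([-0.84893227,  0.36772328,  0.1634535 ]), 'wrist_torque': array([-0.01315552, -0.01502744,  0.00303004]), 'grip_force': 0.0, 'opening': 0.08677650486179724}
{'fx': 469.84768408556226, 'fy': 469.84768408556226, 'cx': 315.6149099957282, 'cy': 243.95305447583016, 'dist_coeffs': array([0.02763878, 0.        , 0.        , 0.        , 0.        ]), 'xyz': array([1.37644873, 0.2121207 , 1.00888231]), 'orientation': array([[-0.1748973 ,  0.71368355, -0.67828219],
       [ 0.98445811,  0.11562607, -0.13218488],
       [-0.01591107, -0.69085918, -0.72281424]])}
{'fx': 524.3115851702318, 'fy': 524.3115851702318, 'cx': 320.0172857026773, 'cy': 244.88642631188347, 'dist_coeffs': array([-0.02778315,  0.        ,  0.        ,  0.        ,  0.        ]), 'xyz': array([ 0.87359226, -0.00723366,  1.18283842]), 'orientation': array([[ 6.14651780e-02,  9.43052771e-01, -3.26915132e-01],
       [ 9.98109216e-01, -5.81254454e-02,  1.99856100e-02],
       [-1.54602777e-04, -3.27525425e-01, -9.44842353e-01]])}
```

View pics/scene0.png

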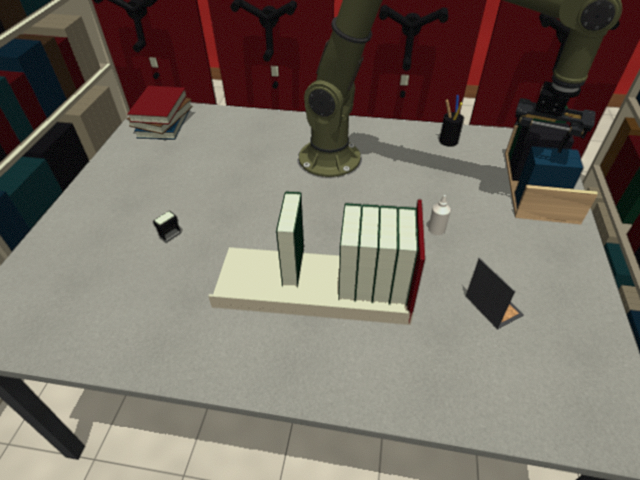

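View pics/side0.png

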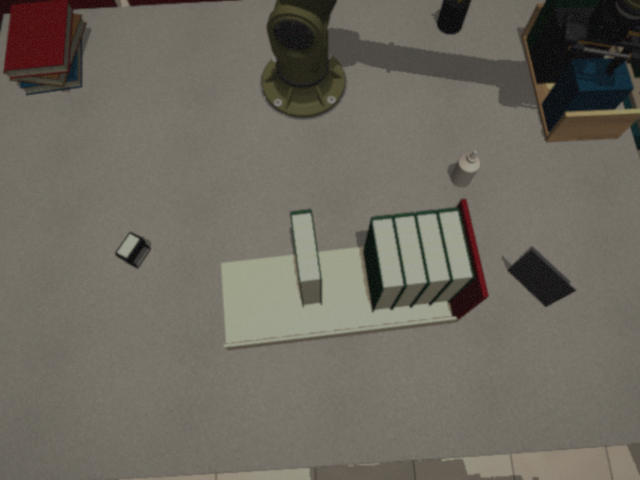

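Run:
```python
import cv2
im=cv2.imread("pics/side0.png")[190:360,210:500]
cv2.imwrite("pics/side0c.png",cv2.resize(im,None,fx=2.7,fy=2.7,interpolation=cv2.INTER_CUBIC))
```

```text
(no output)
```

View pics/side0c.png

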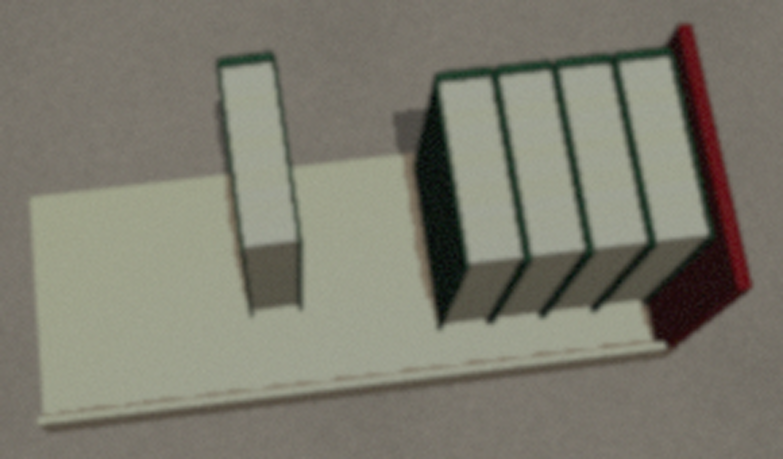

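```bash
cat > h.py <<'E'
from rig import arm
import numpy as np, cv2
def ray(d,p,z):
    K=np.array([[d["fx"],0,d["cx"]],[0,d["fy"],d["cy"]],[0,0,1]])
    n=cv2.undistortPoints(np.array(p,float).reshape(-1,1,2),K,d["dist_coeffs"]).reshape(-1,2)
    r=np.c_[n,np.ones(len(n))]@d["orientation"].T
    return d["xyz"]+r*((z-d["xyz"][2])/r[:,2])[:,None]
def proj(d,P):
    K=np.array([[d["fx"],0,d["cx"]],[0,d["fy"],d["cy"]],[0,0,1]])
    R=d["orientation"].T
    return cv2.projectPoints(np.array(P,float),cv2.Rodrigues(R)[0],-R@d["xyz"],K,d["dist_coeffs"])[0].reshape(-1,2)
E
python3 - <<'E'
from h import *
np.set_printoptions(precision=4,suppress=True)
d=arm.get_image("side")
def c(p): return np.array(p)/2.7+[210,190]
def show(n,p,z):
    q=ray(d,c(p),z)[:,:2];print(n,q.tolist()); e=np.diff(q,axis=0);print('  len',np.linalg.norm(e,axis=1),'ang',np.degrees(np.arctan2(e[:,1],e[:,0])));return q
show("vol FL FR BR BL",[(217,59),(272,53),(300,238),(245,246)],.23)
show("row FL4 FR1 BR1 BL4",[(437,75),(672,50),(710,234),(467,263)],.23)
show("volbot BL BR",[(250,315),(301,307)],.02)
show("row4bot BL",[(440,326),(648,300)],.02)
show("shelf BL? FL, FRvisible",[(31,197),(413,153)],.02)
show("backstop top outer L R",[(40,421),(667,345)],.05)
s=cv2.imread("pics/scene0.png")
print(arm.read_state()["time"])
d2=arm.get_image("scene")
print(ray(d2,[(440,233)],0), ray(d,[(463,184)],0),"glue");
E
```

```text
vol FL FR BR BL [[0.4716891812556793, -0.041050504910728494], [0.46943038522059527, -0.0007978611412611256], [0.6101726008945291, 0.010903281888841288], [0.6135760995852231, -0.027653246417697883]]
  len [0.0403 0.1412 0.0387] ang [ 93.2118   4.7526 -84.9554]
row FL4 FR1 BR1 BL4 [[0.49405341234964245, 0.11773613750675133], [0.48490930006426664, 0.29133640263146116], [0.6250721099469727, 0.2972801728785084], [0.6352383873059722, 0.1253442668273839]]
  len [0.1738 0.1403 0.1722] ang [ 93.0152   2.4282 -86.6161]
volbot BL BR [[0.6160731339040683, -0.030941844475730763], [0.6118881281358106, 0.012018043574703532]]
  len [0.0432] ang [95.564]
row4bot BL [[0.6351701550693076, 0.12666971012315875], [0.6240621109274831, 0.30325247150795154]]
  len [0.1769] ang [93.5995]
shelf BL? FL, FRvisible [[0.5015150175007814, -0.2137333836418658], [0.4818557829841737, 0.11760653722849222]]
  len [0.3319] ang [93.3955]
backstop top outer L R [[0.6982738313982515, -0.20145262439002398], [0.6684343839430141, 0.3054040151978345]]
  len [0.5077] ang [93.3692]
0.15
[[0.3248 0.3898 0.    ]] [[0.3259 0.3836 0.    ]] glue
```

Request:
send_rows(increments=[[0,0,0,0,0,-4.5,6],[0,0,0,0,0,-4.5,6],[0,0,0,0,0,-4.5,6],[0,0,0,0,0,-4.5,6],[0,0,0,0,0,-4,6],[0,0,0,0,0,0,6]])

```text
time: 0.8
position: [0.1602, 0.6312, 0.4496]
ee_rot: [[-0.969, 0.246, 0.002], [0.246, 0.969, 0.011], [0.0, 0.011, -1.0]]
ft_force: [-0.1, 0.1, 0.2]
opening: 0.0605
grip_force: 0.0
```

Request:
send_rows(increments=[[0,0,4.25,-4.8,-0.18,0,6],[0,0,4.25,-4.8,-0.18,0,6],[0,0,4.25,-4.8,-0.18,0,6],[0,0,4.25,-4.8,-0.18,0,6],[0,0,4.25,-4.8,-0.18,0,6],[0,0,4.25,-4.8,-0.18,0,6],[0,0,4.25,-4.8,-0.18,0,6],[0,0,4.25,-4.8,-0.18,0,6]])

```text
time: 1.6
position: [0.4851, 0.4319, 0.4414]
ee_rot: [[-0.663, 0.748, -0.001], [0.748, 0.663, -0.001], [-0.0, -0.001, -1.0]]
ft_force: [-0.1, 0.4, 0.4]
opening: 0.06
grip_force: 0.0
```

Request:
send_rows(increments=[[0,0,4.25,-4.8,-0.18,0,6],[0,0,4.25,-4.8,-0.18,0,6],[0,0,4.25,-4.8,-0.18,0,6],[0,0,4.25,-4.8,-0.18,0,6],[0,0,4.25,-4.8,-0.18,0,6],[0,0,4.25,-4.8,-0.18,0,6],[0,0,4.25,-4.8,-0.18,0,6],[0,0,4.25,-4.8,-0.18,0,6]])

```text
time: 2.4
position: [0.6425, 0.0875, 0.4414]
ee_rot: [[-0.132, 0.991, -0.001], [0.991, 0.132, -0.0], [-0.0, -0.001, -1.0]]
ft_force: [-0.2, 0.5, 0.0]
opening: 0.0598
grip_force: 0.0
```

Request:
send_rows(increments=[[0,0,4.25,-4.8,0,0,6],[0,0,0,-4,-2,0,6],[0,0,0,-4,-2,0,6],[0,0,0,-4,-2,0,6],[0,0,0,-4,-2,0,6],[0,0,0,-4,-2,0,6],[0,0,0,0,0,0,6],[0,0,0,0,0,0,6]])

```text
time: 3.2
position: [0.5603, -0.1651, 0.4424]
ee_rot: [[-0.058, 0.998, 0.0], [0.998, 0.058, 0.001], [0.001, 0.0, -1.0]]
ft_force: [-0.1, 0.8, 0.4]
opening: 0.06
grip_force: 0.0
```

Request:
send_rows(increments=[[0,7.5,0,0,0,0,6],[0,7.5,0,0,0,0,6],[0,7.5,0,0,0,0,6],[0,7.5,0,0,0,0,6],[0,7.5,0,0,0,0,6],[0,7.5,0,0,0,0,6],[0,0,0,0,0,0,6],[0,0,0,0,0,0,6]])

```text
time: 4.0
position: [0.5632, -0.1635, 0.4365]
ee_rot: [[-0.042, 0.998, -0.046], [0.771, 0.061, 0.634], [0.636, -0.009, -0.772]]
ft_force: [-0.6, -0.5, 0.4]
opening: 0.0603
grip_force: 0.0
```

Request:
send_rows(increments=[[0,0,0,0,0,0,6],[0,0,0,0,0,0,6],[0,0,0,0,0,0,6]])

```text
time: 4.3
position: [0.5634, -0.1616, 0.4379]
ee_rot: [[-0.044, 0.998, -0.046], [0.772, 0.064, 0.632], [0.634, -0.008, -0.773]]
ft_force: [-0.2, 0.3, -0.1]
opening: 0.0601
grip_force: 0.0
```

Run:
```python
from rig import arm
import cv2
s=arm.read_state();print(s['joint_positions'].round(1),s['position'],s['ee_rot'].round(3))
d=arm.get_image("scene");cv2.imwrite("pics/scene1.png",d["frame"][:,:,::-1])
```

```text
[ 26.5  24.    8.7  61.1 -37.6 117.4  27.6] [ 0.56344518 -0.16161736  0.43791842] [[-0.044  0.998 -0.046]
 [ 0.772  0.064  0.632]
 [ 0.634 -0.008 -0.773]]
```

View pics/scene1.png

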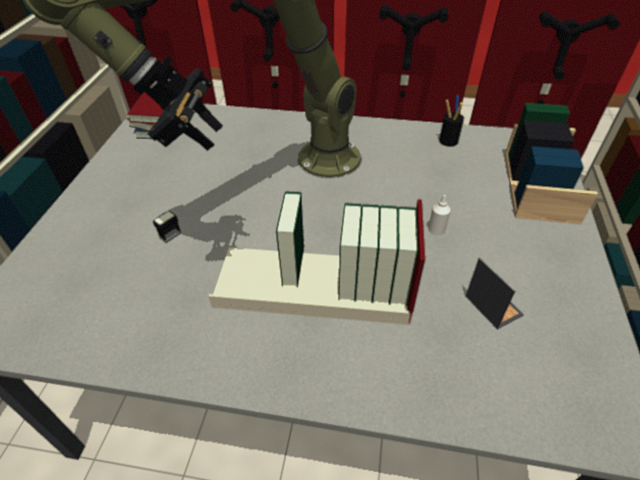

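Request:
send_rows(increments=[[0,0,0,-2.85,0,3.5,6],[0,0,0,-2.85,0,3.5,6],[0,0,0,-2.85,0,3.5,6],[0,0,0,-2.85,0,3.5,6],[0,0,0,-2.85,0,3.5,6],[0,0,0,-2.85,0,3.5,6],[0,5,0,0,0,0,6],[0,0,0,0,0,0,6]])

```text
time: 5.15
position: [0.559, -0.1626, 0.1629]
ee_rot: [[-0.032, 0.998, -0.052], [0.712, 0.059, 0.7], [0.702, -0.015, -0.712]]
ft_force: [-0.3, 0.0, -1.2]
opening: 0.06
grip_force: 0.0
```

Run:
```python
from rig import arm
s=arm.read_state();print(s['joint_positions'].round(1),s['position'],s['ee_rot'].round(3))
```

```text
[ 28.5  32.5   7.6  83.1 -36.6  96.5  45.5] [ 0.5590499  -0.16259988  0.16290535] [[-0.032  0.998 -0.052]
 [ 0.712  0.059  0.7  ]
 [ 0.702 -0.015 -0.712]]
```

```bash
cat >> h.py <<'E'
def togo(p):
    s=arm.read_state(); return (100*s['ee_rot'].T@(np.array(p)-s['position'])).round(2)
E
python3 - <<'E'
from h import *
print(togo([.547,-.115,.037])); s=arm.read_state(); ux=np.array([.9982,.0593,0]);uy=np.array([-.0593,.9982,0])
print('uy cm in tool',s['ee_rot'].T@uy,'Z',s['ee_rot'][2])
E
```

```text
[-5.41 -0.73 12.36]
uy cm in tool [7.12321523e-01 6.16910359e-05 7.01796105e-01] Z [ 0.70174858 -0.01474944 -0.71227199]
```

Request:
send_rows(increments=[[0,0,0,-1.35,-0.18,3.1,6],[0,0,0,-1.35,-0.18,3.1,6],[0,0,0,-1.35,-0.18,3.1,6],[0,0,0,-0.7,-0.1,1.55,6],[0,0,0,-0.65,-0.1,1.55,6],[0,0,0,0,0,0,6],[0,0,0,0,0,0,6],[0,0,0,0,0,0,6]])

```text
time: 5.95
position: [0.5503, -0.1154, 0.0414]
ee_rot: [[-0.039, 0.998, -0.047], [0.714, 0.06, 0.698], [0.699, -0.006, -0.715]]
ft_force: [1.0, 0.3, -0.5]
opening: 0.0598
grip_force: 0.0
```

Run:
```python
from h import *
print(togo([.547,-.115,.037])); d=arm.get_image("side")
cv2.imwrite("pics/s2.png",cv2.resize(d["frame"][150:380,150:490,::-1],None,fx=2.3,fy=2.3,interpolation=cv2.INTER_CUBIC))
```

```text
[-0.27 -0.32  0.36]
```

View pics/s2.png

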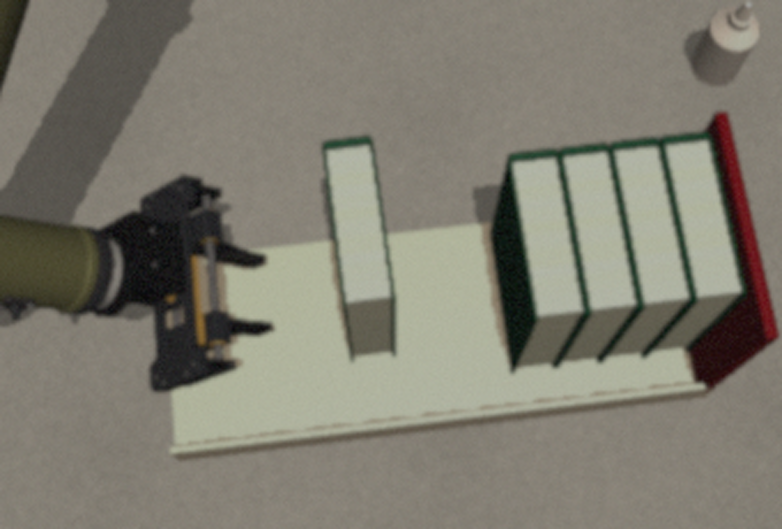

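Request:
send_rows(increments=[[0,0,0,0.3,-0.15,1.2,6],[0,0,0,0.8,-0.15,1.1,6],[0,0,0,1.07,0,1.05,6],[0,0,0,1.07,0,1.05,6],[0,0,0,0.71,0,0.7,6],[0,0,0,0,0,0,6],[0,0,0,0,0,0,6]])

```text
time: 6.7
position: [0.5423, -0.0505, 0.0315]
ee_rot: [[-0.038, 0.998, -0.049], [0.713, 0.062, 0.699], [0.7, -0.008, -0.714]]
ft_force: [0.1, 0.6, -0.5]
opening: 0.0601
grip_force: 0.0
```

Run:
```python
from h import *
s=arm.read_state();print(s['position'],s['joint_positions'].round(1)); R=np.array([[.9982,.0593],[-.0593,.9982]]);print(R@(s['position'][:2]-[.586,.0517]),s['ee_rot'].T@[-.0593,.9982,0])
```

```text
[ 0.54234013 -0.05048845  0.0315301 ] [ 23.3  33.6   4.   98.7 -40.   78.4  49.8]
[-0.04964106 -0.09941548] [0.71394255 0.00230676 0.70014316]
```

Request:
send_rows(increments=[[0,0,0,0.45,0,0.2,6],[0,0,0,0.45,0,0.25,6],[0,0,0,0.36,0,0.35,6],[0,0,0,0.36,0,0.35,6],[0,0,0,0.36,0,0.35,6],[0,0,0,0.36,0,0.35,6],[0,0,0,0.36,0,0.35,6],[0,0,0,0.36,0,0.35,6]])

```text
time: 7.5
position: [0.5398, -0.0104, 0.0346]
ee_rot: [[-0.038, 0.998, -0.049], [0.713, 0.061, 0.699], [0.701, -0.009, -0.714]]
ft_force: [-0.2, -2.2, -1.6]
opening: 0.0599
grip_force: 0.9
```

Request:
send_rows(increments=[[0,0,0,0.36,0,0.35,6],[0,0,0,0.36,0,0.35,6],[0,0,0,0.36,0,0.35,6],[0,0,0,0.36,0,0.35,6]])

```text
time: 7.9
position: [0.5386, 0.0095, 0.0347]
ee_rot: [[-0.038, 0.998, -0.049], [0.713, 0.061, 0.699], [0.701, -0.008, -0.714]]
ft_force: [0.5, -2.3, -1.7]
opening: 0.0602
grip_force: 0.9
```

Run:
```python
from h import *
s=arm.read_state();print(s['position']); R=np.array([[.9982,.0593],[-.0593,.9982]]);print(R@(s['position'][:2]-[.586,.0517]),s['ee_rot'].T@[-.0593,.9982,0])
d=arm.get_image("side")
cv2.imwrite("pics/s3.png",cv2.resize(d["frame"][190:360,210:500,::-1],None,fx=2.7,fy=2.7,interpolation=cv2.INTER_CUBIC))
```

```text
[0.53858851 0.00950028 0.03472046]
[-0.0498286  -0.03931226] [0.71354905 0.00183375 0.70054559]
```

View pics/s3.png

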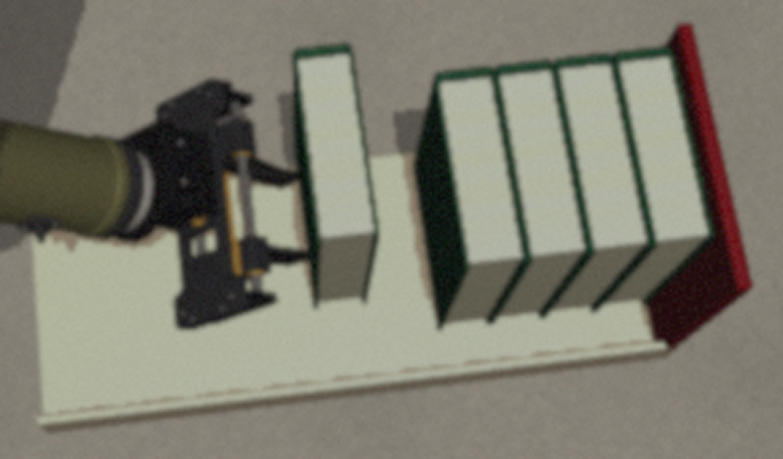

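Request:
send_rows(increments=[[0,0,0,0.36,0,0.35,6],[0,0,0,0.36,0,0.35,6],[0,0,0,0.36,0,0.35,6],[0,0,0,0.36,0,0.35,6],[0,0,0,0.36,0,0.35,6],[0,0,0,0.36,0,0.35,6],[0,0,0,0.36,0,0.35,6],[0,0,0,0.36,0,0.35,6]])

```text
time: 8.75
position: [0.5361, 0.0497, 0.0349]
ee_rot: [[-0.038, 0.998, -0.049], [0.713, 0.061, 0.699], [0.701, -0.009, -0.714]]
ft_force: [-0.5, -1.7, -0.0]
opening: 0.0602
grip_force: 1.0
```

Request:
send_rows(increments=[[0,0,0,0.36,0,0.35,6],[0,0,0,0.36,0,0.35,6],[0,0,0,0.14,0,0.14,6],[0,0,0,0.14,0,0.14,6]])

```text
time: 9.15
position: [0.5352, 0.0634, 0.035]
ee_rot: [[-0.038, 0.998, -0.049], [0.713, 0.061, 0.699], [0.701, -0.009, -0.714]]
ft_force: [-0.1, -2.7, 0.2]
opening: 0.0597
grip_force: 1.1
```

Run:
```python
from h import *
s=arm.read_state();print(s['position']); R=np.array([[.9982,.0593],[-.0593,.9982]]);print(R@(s['position'][:2]-[.586,.0517]),s['ee_rot'].T@[-.0593,.9982,0])
d=arm.get_image("side")
cv2.imwrite("pics/s4.png",cv2.resize(d["frame"][190:340,290:490,::-1],None,fx=4,fy=4,interpolation=cv2.INTER_CUBIC))
```

```text
[0.53524578 0.06337905 0.03496346]
[-0.04997029  0.01466775] [0.71353867 0.00207186 0.7005555 ]
```

View pics/s4.png

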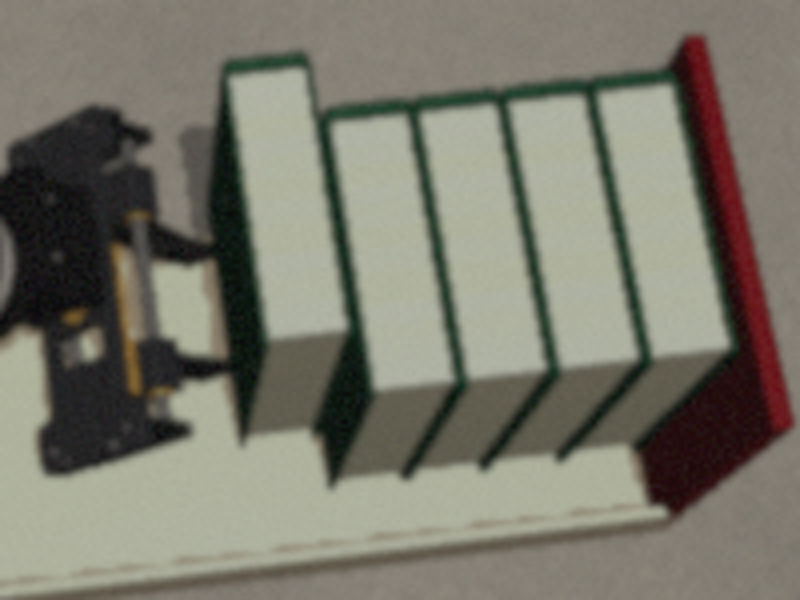

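Request:
send_rows(increments=[[0,0,0,0.07,0,0.07,6],[0,0,0,0.07,0,0.07,6],[0,0,0,0.07,0,0.07,6],[0,0,0,0.07,0,0.07,6]])

```text
time: 9.6
position: [0.5353, 0.0661, 0.0348]
ee_rot: [[-0.037, 0.998, -0.048], [0.714, 0.06, 0.698], [0.7, -0.008, -0.714]]
ft_force: [0.2, -5.6, 1.0]
opening: 0.0602
grip_force: 2.6
```

Request:
send_rows(increments=[[0,0,0,0.07,0,0.07,6],[0,0,0,0,0,0,6]])

```text
time: 9.8
position: [0.5353, 0.0663, 0.0348]
ee_rot: [[-0.037, 0.998, -0.047], [0.714, 0.06, 0.697], [0.699, -0.008, -0.715]]
ft_force: [-0.9, -6.6, 1.7]
opening: 0.0601
grip_force: 3.1
```

Request:
send_rows(increments=[[0,0,0,0.07,0,0.07,6],[0,0,0,0.07,0,0.07,6],[0,0,0,0,0,0,6]])

```text
time: 10.1
position: [0.5354, 0.0668, 0.0347]
ee_rot: [[-0.036, 0.998, -0.046], [0.715, 0.058, 0.696], [0.698, -0.008, -0.716]]
ft_force: [-2.4, -9.9, 3.7]
opening: 0.0596
grip_force: 4.8
```

Request:
send_rows(increments=[[0,0,0,-0.36,0,-0.35,6],[0,0,0,-0.72,0,-0.7,6],[0,0,0,-2.2,0,-2.1,6],[0,0,0,-2.9,0,-2.8,6],[0,0,0,-2.9,0,-2.8,6],[0,0,0,0,0,0,6]])

```text
time: 10.7
position: [0.5431, -0.0631, 0.0326]
ee_rot: [[-0.032, 0.999, -0.043], [0.716, 0.053, 0.696], [0.697, -0.009, -0.717]]
ft_force: [-1.2, -0.5, -0.2]
opening: 0.0597
grip_force: 0.0
```

Run:
```python
from h import *
s=arm.read_state();print(s['position'],s['joint_positions'].round(1))
d=arm.get_image("side")
cv2.imwrite("pics/s5.png",cv2.resize(d["frame"][190:340,290:490,::-1],None,fx=4,fy=4,interpolation=cv2.INTER_CUBIC))
```

```text
[ 0.54311793 -0.06314213  0.03255885] [ 23.8  33.8   4.5  98.  -39.7  79.   49.9]
```

View pics/s5.png

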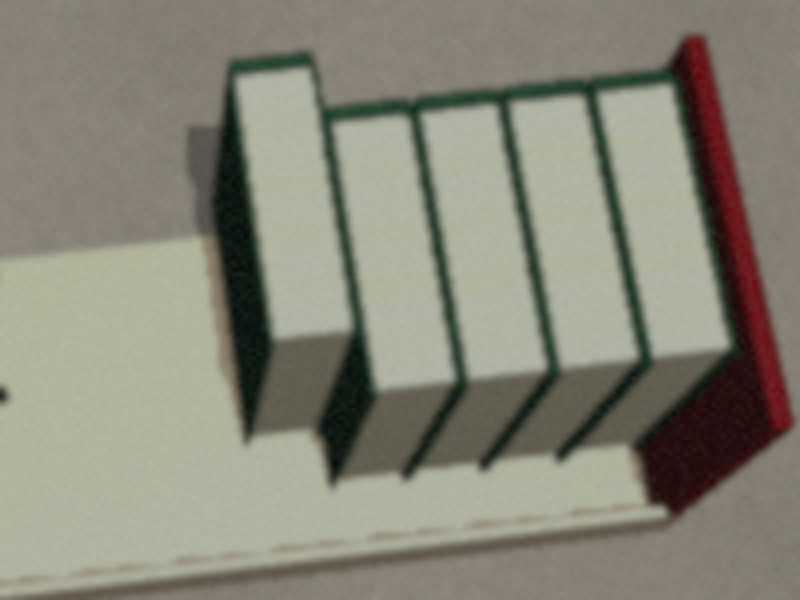

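Request:
send_rows(increments=[[0,0,0,3.1,0,-3.25,4],[0,0,0,3.1,0,-3.25,2],[0,0,0,3.1,0,-3.25,0],[0,0,0,3.1,0,-3.25,0],[0,0,0,3.1,0,-3.25,0],[0,0,0,3.1,0,-3.25,0],[0,0,0,0,0,0,0]])

```text
time: 11.45
position: [0.5469, -0.0582, 0.3102]
ee_rot: [[-0.048, 0.998, -0.043], [0.713, 0.064, 0.698], [0.699, 0.003, -0.715]]
ft_force: [0.4, -0.1, -1.2]
opening: 0.0123
grip_force: 0.0
```

Request:
send_rows(increments=[[0,-7.5,0,0,0,0,0],[0,-7.5,0,0,0,0,0],[0,-7.5,0,0,0,0,0],[0,-7.5,0,0,0,0,0],[0,-7.5,0,0,0,0,0],[0,-7,0,0,0,0,0],[0,0,0,0,-4,0,0],[0,0,0,0,-4,0,0]])

```text
time: 12.25
position: [0.4639, -0.061, 0.3025]
ee_rot: [[-0.068, 0.998, -0.011], [0.998, 0.068, -0.001], [0.0, -0.011, -1.0]]
ft_force: [-0.2, -0.6, 0.7]
opening: 0.0003
grip_force: 0.0
```

Request:
send_rows(increments=[[0,0,8.2,0,0,0,0],[0,0,8.2,0,0,0,0],[0,0,8.2,0,0,0,0],[0,0,8.2,0,0,0,0],[0,0,8.2,0,0,0,0],[0,0,8.2,0,0,0,0],[0,0,8.2,0,0,0,0],[0,0,8.2,0,0,0,0]])

```text
time: 13.05
position: [0.4646, -0.0628, 0.303]
ee_rot: [[0.885, 0.465, -0.01], [0.465, -0.885, -0.0], [-0.009, -0.005, -1.0]]
ft_force: [0.1, 0.8, 0.2]
opening: 0.0005
grip_force: 0.0
```

Request:
send_rows(increments=[[0,0,8.2,0,0,0,0],[0,0,8.2,0,0,0,0],[0,0,8,0,0,0,0],[0,0,0,0,0,0,0],[0,0,0,0,0,0,0]])

```text
time: 13.55
position: [0.4649, -0.0635, 0.3033]
ee_rot: [[0.998, 0.066, -0.01], [0.066, -0.998, -0.001], [-0.01, -0.0, -1.0]]
ft_force: [0.6, -0.7, 0.2]
opening: 0.0004
grip_force: 0.0
```

Run:
```python
from h import *
s=arm.read_state();print(s['position'],s['joint_positions'].round(1))
d=arm.get_image("side")
c=lambda p:np.array(p)/4+[290,190]
R=np.array([[.9982,.0593],[-.0593,.9982]])
for n,p,z in(("vol top F",[(232,64),(312,56)],.23),("row top F",[(328,109),(672,74)],.23),("vol top B",[(272,341),(353,329)],.23),("row top B",[(373,390),(735,349)],.23),("vol bot B",[(247,442),(318,430)],.02),("row bot B",[(333,485),(637,444)],.02)):
    print(n,((ray(d,c(p),z)[:,:2]-[.586,.0517])@R.T).round(4).tolist())
```

```text
[ 0.46485345 -0.06348403  0.3033075 ] [  8.4  -4.7  -3.7  99.6  -0.2  85.6 -81.4]
vol top F [[-0.1183, 0.0284], [-0.1178, 0.0683]]
row top F [[-0.0889, 0.0718], [-0.0869, 0.2435]]
vol top B [[0.0245, 0.0276], [0.0233, 0.0664]]
row top B [[0.0538, 0.0711], [0.0549, 0.2441]]
vol bot B [[0.0244, 0.0278], [0.0224, 0.0688]]
row bot B [[0.0548, 0.0724], [0.0524, 0.2472]]
```

Request:
send_rows(increments=[[0,8,0,0,0,0,0],[0,8,0,0,0,0,0],[0,8,0,0,0,0,0],[0,8,0,0,0,0,0],[0,8,0,0,0,0,0],[0,0,0,0,0,0,0],[0,0,0,0,0,0,0]])

```text
time: 14.3
position: [0.4884, -0.0592, 0.2706]
ee_rot: [[0.933, 0.075, 0.351], [0.061, -0.997, 0.05], [0.354, -0.025, -0.935]]
ft_force: [0.8, 0.8, -0.4]
opening: 0.0005
grip_force: 0.0
```

Run:
```python
from h import *
s=arm.read_state();print(s['position'],s['joint_positions'].round(1),s['ee_rot'][2].round(3)); print(togo([.433,.0927,.16]),togo([.433,.0927,.037]))
```

```text
[ 0.48843767 -0.0591597   0.27064147] [ 19.8 -17.2  -9.3 116.2 -10.5  61.4 -72.1] [ 0.354 -0.025 -0.935]
[ -8.16 -15.27   9.16] [-12.5  -14.96  20.66]
```

Request:
send_rows(increments=[[0,0,0,-2,0,3.5,0],[0,0,0,-2,0,3.5,0],[0,0,0,-2,0,3.5,0],[0,0,0,-2,0,3.5,0],[0,0,0,0,0,0,0],[0,0,0,0,0,0,0]])

```text
time: 14.9
position: [0.4644, -0.0554, 0.1126]
ee_rot: [[0.933, 0.078, 0.352], [0.064, -0.997, 0.051], [0.355, -0.025, -0.935]]
ft_force: [0.3, -0.2, 0.9]
opening: 0.0003
grip_force: 0.0
```

Request:
send_rows(increments=[[0,6,0,0,0,0,0],[0,6,0,0,0,0,0],[0,6,0,0,0,0,0],[0,0,0,0,0,0,0],[0,0,0,0,0,0,0]])

```text
time: 15.4
position: [0.4824, -0.0628, 0.1097]
ee_rot: [[0.826, 0.08, 0.559], [0.048, -0.996, 0.072], [0.562, -0.032, -0.826]]
ft_force: [0.1, -0.1, 0.4]
opening: 0.0004
grip_force: 0.0
```

Run:
```python
from h import *
s=arm.read_state();print(s['position'],s['joint_positions'].round(1),s['ee_rot'].round(3)); print(togo([.433,.0927,.16]),togo([.433,.0927,.037]))
```

```text
[ 0.48236169 -0.06280759  0.10967963] [ 34.2 -17.3 -19.1 140.  -38.4  29.1 -42.1] [[ 0.826  0.08   0.559]
 [ 0.048 -0.996  0.072]
 [ 0.562 -0.032 -0.826]]
[ -0.5  -16.05  -5.8 ] [ -7.41 -15.65   4.36]
```

Request:
send_rows(increments=[[0,-8.5,0,0,0,0,0],[0,-8.5,0,0,0,0,0],[0,-8.5,0,0,0,0,0],[0,-8.5,0,0,0,0,0],[0,0,0,0.5,3,-3.5,0],[0,0,0,0.5,3,-3.5,0],[0,0,0,0.5,3,-3.5,0],[0,0,0,0,0,0,0]])

```text
time: 16.2
position: [0.5066, -0.1592, 0.2148]
ee_rot: [[0.997, 0.077, 0.017], [0.077, -0.997, 0.026], [0.019, -0.025, -1.0]]
ft_force: [-0.0, 0.1, 0.8]
opening: 0.0003
grip_force: 0.0
```

Request:
send_rows(increments=[[0,0,-8,0,0,0,0],[0,0,-8,0,0,0,0],[0,0,-8,0,0,0,0],[0,0,-8,0,0,0,0],[0,0,-8,0,0,0,0],[0,0,-8,0,0,0,0],[0,0,-8,0,0,0,0],[0,0,-8,0,0,0,0]])

```text
time: 17.0
position: [0.503, -0.1523, 0.2096]
ee_rot: [[0.356, 0.935, 0.008], [0.934, -0.356, 0.031], [0.032, -0.004, -0.999]]
ft_force: [0.9, 0.3, 1.2]
opening: 0.0001
grip_force: 0.0
```

Request:
send_rows(increments=[[0,0,-6,0,0,0,0],[0,8.3,0,0,0,0,0],[0,8.3,0,0,0,0,0],[0,8.3,0,0,0,0,0],[0,8.3,0,0,0,0,0],[0,8.3,0,0,0,0,0],[0,8.3,0,0,0,0,0],[0,0,0,0,0,0,0]])

```text
time: 17.8
position: [0.5001, -0.1558, 0.2038]
ee_rot: [[0.175, 0.963, 0.203], [0.592, -0.268, 0.76], [0.787, -0.013, -0.617]]
ft_force: [-1.0, -0.8, -1.5]
opening: 0.0001
grip_force: 0.0
```

Run:
```python
from h import *
s=arm.read_state();print(s['position'],s['joint_positions'].round(1),s['ee_rot'].round(3)); print(togo([.433,-.03,.15]),togo([.433,-.03,.037]))
```

```text
[ 0.50005235 -0.15575496  0.20375529] [ 69.5  24.  -32.2  98.4 -34.5  85.4  31.8] [[ 0.175  0.963  0.203]
 [ 0.592 -0.268  0.76 ]
 [ 0.787 -0.013 -0.617]]
[ 2.04 -9.76 11.52] [-6.85 -9.62 18.49]
```

Request:
send_rows(increments=[[0,0,0,0.5,-2.6,2.85,0],[0,0,0,0.5,-2.6,2.85,0],[0,0,0,0.5,-2.6,2.85,0],[0,0,0,0.5,-2.6,2.85,0],[0,0,0,-2.2,0,1.75,0],[0,0,0,-2.2,0,1.75,0],[0,0,0,-2.2,0,1.75,0],[0,0,0,0,0,0,0]])

```text
time: 18.6
position: [0.4272, -0.0246, 0.0685]
ee_rot: [[0.164, 0.966, 0.199], [0.598, -0.258, 0.759], [0.785, -0.006, -0.62]]
ft_force: [-0.0, -0.3, 0.9]
opening: 0.0005
grip_force: 0.0
```

Run:
```python
from h import *
s=arm.read_state();print(s['position'],s['joint_positions'].round(1),s['ee_rot'].round(3)); print(togo([.425,.02,.045]),togo([.425,.091,.04]))
```

```text
[ 0.42719541 -0.02460587  0.06852396] [ 69.5  21.7 -35.  122.  -39.2  66.6  43.9] [[ 0.164  0.966  0.199]
 [ 0.598 -0.258  0.759]
 [ 0.785 -0.006 -0.62 ]]
[ 0.78 -1.35  4.8 ] [ 4.64 -3.18 10.5 ]
```

Request:
send_rows(increments=[[0,0,0,0.39,-0.68,2.4,0],[0,0,0,0.39,-0.68,2.4,0],[0,0,0,1.3,-0.6,1.9,0],[0,0,0,1.3,-0.6,1.9,0],[0,0,0,1.3,-0.6,1.9,0],[0,0,0,0,0,0,0],[0,0,0,0,0,0,0]])

```text
time: 19.3
position: [0.428, 0.0892, 0.0429]
ee_rot: [[0.161, 0.965, 0.205], [0.599, -0.261, 0.758], [0.785, 0.0, -0.62]]
ft_force: [-0.2, -1.1, -0.2]
opening: 0.0004
grip_force: 0.0
```

Run:
```python
from h import *
s=arm.read_state();print(s['position'],s['joint_positions'].round(1),s['ee_rot'].round(3)); print(togo([.425,.091,.038]))
R=np.array([[.9982,.0593],[-.0593,.9982]]);print(R@(s['position'][:2]-[.586,.0517]),'ux',s['ee_rot'].T@[.9982,.0593,0])
d=arm.get_image("side")
cv2.imwrite("pics/s6.png",cv2.resize(d["frame"][190:340,290:490,::-1],None,fx=4,fy=4,interpolation=cv2.INTER_CUBIC))
```

```text
[0.42800645 0.0892066  0.04293565] [ 64.3  20.2 -41.8 130.8 -48.6  54.6  44.6] [[ 0.161  0.965  0.205]
 [ 0.599 -0.261  0.758]
 [ 0.785  0.    -0.62 ]]
[-0.33 -0.34  0.38]
[-0.15548502  0.04680811] ux [0.19646401 0.94827658 0.24918497]
```

View pics/s6.png

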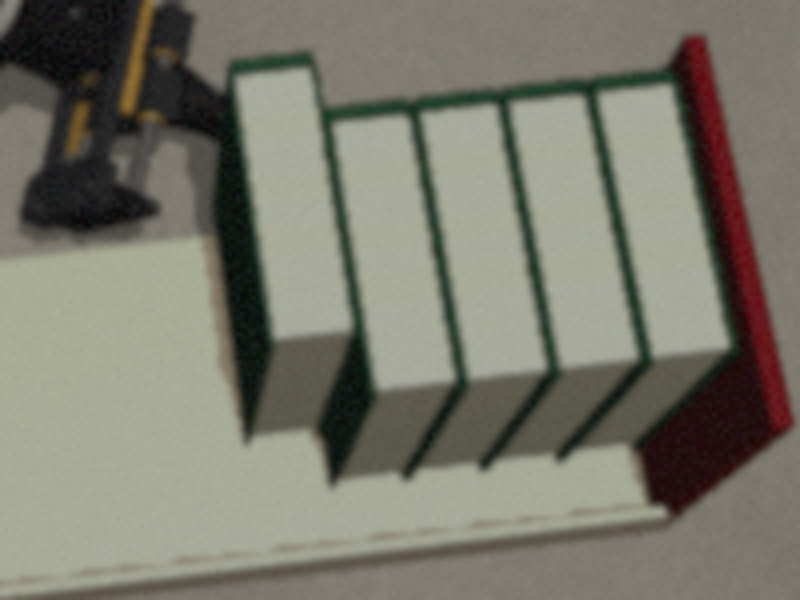

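Request:
send_rows(increments=[[0,0,0,0.18,0.22,0.22,0],[0,0,0,0.06,0.28,0.08,0],[0,0,0,0.06,0.28,0.08,0],[0,0,0,0.06,0.28,0.08,0],[0,0,0,0.06,0.28,0.08,0],[0,0,0,0.06,0.28,0.08,0],[0,0,0,0.06,0.28,0.08,0]])

```text
time: 20.05
position: [0.4484, 0.0924, 0.042]
ee_rot: [[0.165, 0.965, 0.206], [0.595, -0.264, 0.759], [0.787, -0.002, -0.617]]
ft_force: [0.4, -1.1, 0.1]
opening: 0.0003
grip_force: 0.0
```

Request:
send_rows(increments=[[0,0,0,0.06,0.28,0.08,0],[0,0,0,0.06,0.28,0.08,0]])

```text
time: 20.25
position: [0.4535, 0.0931, 0.0418]
ee_rot: [[0.164, 0.965, 0.205], [0.595, -0.263, 0.76], [0.787, -0.003, -0.617]]
ft_force: [-2.9, -1.5, 1.2]
opening: 0.0002
grip_force: 1.4
```

Request:
send_rows(increments=[[0,0,0,0.06,0.28,0.08,0],[0,0,0,0.06,0.28,0.08,0],[0,0,0,0.06,0.28,0.08,0]])

```text
time: 20.55
position: [0.463, 0.0937, 0.0419]
ee_rot: [[0.164, 0.965, 0.206], [0.595, -0.263, 0.759], [0.787, -0.002, -0.617]]
ft_force: [-2.9, -0.9, 1.2]
opening: 0.0005
grip_force: 1.3
```

Run:
```python
from h import *
s=arm.read_state();R=np.array([[.9982,.0593],[-.0593,.9982]]);print(R@(s['position'][:2]-[.586,.0517]),s['position'],s['joint_positions'].round(1),'ux',s['ee_rot'].T@[.9982,.0593,0])
for n in ("side","scene"):
    d=arm.get_image(n);np.save(n+".npy",d["frame"])
```

```text
[-0.12031359  0.04924542] [0.46297285 0.09372555 0.04187248] [ 61.1  23.6 -41.8 127.  -47.7  52.6  41.5] ux [0.1994224  0.94729944 0.25054784]
```

```bash
cat > prof.py <<'E'
from h import *
R=np.array([[.9982,.0593],[-.0593,.9982]])
d=arm.get_image("side"); f=cv2.GaussianBlur(d["frame"],(3,3),0).astype(np.float32)
def edge(y0,x0,x1,z,sgn,w=.012):
    xs=np.arange(x0,x1,.0005); acc=0
    for y in np.linspace(y0-w,y0+w,9):
        P=np.c_[np.c_[xs,np.full_like(xs,y)]@R+[.586,.0517],np.full_like(xs,z)]
        p=proj(d,P).astype(np.float32)
        v=cv2.remap(f,p[None,:,0].copy(),p[None,:,1].copy(),cv2.INTER_LINEAR)[0]
        acc=acc+v[:,0]/9           # red: green cover dark, pages bright
    g=sgn*np.gradient(acc); g[g<.3*g.max()]=0; k=g.argmax(); g[np.abs(np.arange(len(g))-k)>8]=0
    return (g*xs).sum()/g.sum()
lo=dict(v=-.15)
for n,y in(("vol",.049),("row4",.092),("row3",.136),("row2",.18)):
    a=-.16 if n=="vol" else -.115
    print(n,'table>green',round(edge(y,a,-.07,.23,-1)*1e3,1),'green>pages',round(edge(y,a,-.07,.23,1)*1e3,1),'back',round(edge(y,0.0,.075,.23,-1)*1e3,1))
s=arm.read_state();print('tcp rack',R@(s['position'][:2]-[.586,.0517]),s['position'],'ux',s['ee_rot'].T@[.9982,.0593,0])
E
python3 prof.py
```

```text
vol table>green -108.7 green>pages -100.2 back 36.1
row4 table>green -91.3 green>pages -82.9 back 53.4
row3 table>green -91.3 green>pages -82.9 back 53.5
row2 table>green -91.4 green>pages -82.9 back 53.6
tcp rack [-0.11980828  0.04901928] [0.46349069 0.09352977 0.04198509] ux [0.19924972 0.94705457 0.25160866]
```

Request:
send_rows(increments=[[0,0,0,0.06,0.28,0.08,0],[0,0,0,0.06,0.28,0.08,0],[0,0,0,0.06,0.28,0.08,0],[0,0,0,0.06,0.28,0.08,0]])

```text
time: 21.1
position: [0.4752, 0.0943, 0.0418]
ee_rot: [[0.165, 0.965, 0.207], [0.595, -0.264, 0.759], [0.787, -0.002, -0.617]]
ft_force: [-1.9, -0.6, 0.2]
opening: 0.0002
grip_force: 1.5
```

```bash
python3 prof.py
```

```text
vol table>green -97.3 green>pages -88.7 back 47.4
row4 table>green -91.3 green>pages -82.7 back 53.4
row3 table>green -91.4 green>pages -82.8 back 53.6
row2 table>green -91.4 green>pages -82.7 back 53.5
tcp rack [-0.10746328  0.04893431] [0.47581951 0.09417706 0.04189976] ux [0.19931967 0.94694381 0.25196986]
```

Request:
send_rows(increments=[[0,0,0,0.04,0.19,0.05,0],[0,0,0,0.04,0.19,0.05,0],[0,0,0,0.02,0.1,0.03,0],[0,0,0,0,0,0,0]])

```text
time: 21.55
position: [0.4803, 0.0945, 0.0418]
ee_rot: [[0.165, 0.964, 0.207], [0.595, -0.264, 0.759], [0.787, -0.002, -0.617]]
ft_force: [-1.6, -1.2, -0.5]
opening: 0.0004
grip_force: 0.9
```

```bash
python3 prof.py
```

```text
vol table>green -92.1 green>pages -83.6 back 52.6
row4 table>green -91.3 green>pages -82.7 back 53.4
row3 table>green -91.4 green>pages -82.9 back 53.5
row2 table>green -91.4 green>pages -82.9 back 53.5
tcp rack [-0.10304141  0.04901913] [0.48022874 0.09452398 0.04176318] ux [0.19959326 0.94697376 0.25164053]
```

0.8 mm left; one small nudge, then back off along -x and check the cover gap.

Request:
send_rows(increments=[[0,0,0,0.01,0.07,0.02,0],[0,0,0,0,0,0,0]])

```text
time: 21.8
position: [0.4807, 0.0947, 0.0417]
ee_rot: [[0.165, 0.965, 0.206], [0.595, -0.264, 0.759], [0.787, -0.002, -0.617]]
ft_force: [-2.7, -0.9, 0.7]
opening: 0.0004
grip_force: 1.2
```

Request:
send_rows(increments=[[0,0,0,-0.1,-0.47,-0.13,0],[0,0,0,-0.2,-0.95,-0.25,0],[0,0,0,-0.4,-1.9,-0.5,0],[0,0,0,-0.4,-1.9,-0.5,0],[0,0,0,-1.8,1,-2.3,0],[0,0,0,-1.8,1,-2.3,0],[0,0,0,-1.8,1,-2.3,0],[0,0,0,0,0,0,0]])

```text
time: 22.6
position: [0.4332, -0.0061, 0.0415]
ee_rot: [[0.168, 0.962, 0.213], [0.596, -0.271, 0.755], [0.785, 0.001, -0.62]]
ft_force: [0.1, -0.6, -0.8]
opening: 0.0004
grip_force: 0.0
```

```bash
python3 prof.py
python3 - <<'E'
from h import *
d=arm.get_image("side")
cv2.imwrite("pics/s7.png",cv2.resize(d["frame"][190:340,290:490,::-1],None,fx=4,fy=4,interpolation=cv2.INTER_CUBIC))
E
```

```text
vol table>green -91.8 green>pages -83.2 back 52.9
row4 table>green -91.3 green>pages -82.7 back 53.4
row3 table>green -91.3 green>pages -82.9 back 53.5
row2 table>green -91.5 green>pages -82.9 back 53.5
tcp rack [-0.15675566 -0.04577945] [ 0.43222888 -0.00329707  0.04176556] ux [0.20136386 0.9457197  0.25492466]
```

View pics/s7.png

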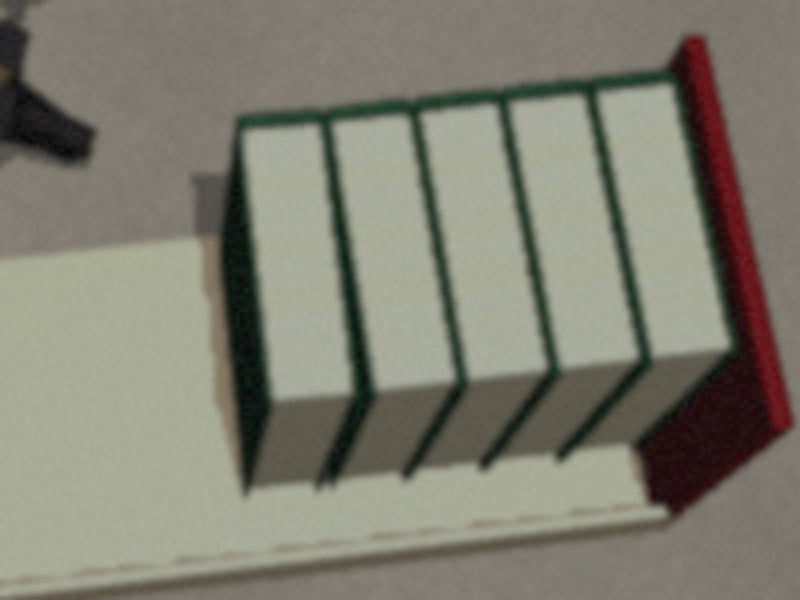

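Request:
send_rows(increments=[[0,0,0,-0.2,1,-3.4,0],[0,0,0,-0.2,1,-3.4,2],[4.8,0,-3.8,0,0,0,4],[4.8,0,-3.8,0,0,0,6],[4.8,0,-3.8,0,0,0,6],[0,-6,0,0,0,0,6],[0,0,0,0,0,0,6]])

```text
time: 23.4
position: [0.4363, -0.0563, 0.0817]
ee_rot: [[-0.042, 0.998, -0.042], [0.693, 0.06, 0.718], [0.719, 0.001, -0.695]]
ft_force: [-0.4, 0.4, -0.2]
opening: 0.0407
grip_force: 0.0
```

Run:
```python
from h import *
R=np.array([[.9982,.0593],[-.0593,.9982]]);s=arm.read_state();print(s['position'],s['ee_rot'].round(3),s['joint_positions'].round(1))
w=lambda x,y,z:np.r_[np.array([x,y])@R+[.586,.0517],z]
a=togo(w(-.017,-.07,.07));b=togo(w(-.017,-.01,.036));print(a,b-a,'uy',s['ee_rot'].T@[-.0593,.9982,0])
```

```text
[ 0.43633618 -0.05631806  0.08167655] [[-0.042  0.998 -0.042]
 [ 0.693  0.06   0.718]
 [ 0.719  0.001 -0.695]] [ 62.5  26.3 -35.  109.3 -24.5  75.9  42.4]
[ 1.16 13.88  2.9 ] [1.72 0.   6.68] uy [6.94697834e-01 3.90049038e-04 7.19245784e-01]
```

Request:
send_rows(increments=[[0,0,0,0.3,3.5,0.7,6],[0,0,0,0.3,3.5,0.7,6],[0,0,0,0.3,3.5,0.7,6],[0,0,0,0.3,3.4,0.7,6],[0,0,0,0.55,0,2.2,6],[0,0,0,0.55,0,2.2,6],[0,0,0,0.6,0,2.2,6],[0,0,0,0,0,0,6]])

```text
time: 24.2
position: [0.567, 0.0388, 0.0355]
ee_rot: [[-0.038, 0.998, -0.045], [0.692, 0.059, 0.719], [0.721, -0.004, -0.693]]
ft_force: [-0.5, 0.5, 0.7]
opening: 0.0599
grip_force: 0.0
```

Request:
send_rows(increments=[[0,0,0,0.35,0,0.35,6],[0,0,0,0.35,0,0.35,6],[0,0,0,0.35,0,0.35,6],[0,0,0,0.21,0,0.21,6]])

```text
time: 24.6
position: [0.5695, 0.0524, 0.0366]
ee_rot: [[-0.037, 0.999, -0.038], [0.695, 0.053, 0.717], [0.718, 0.0, -0.696]]
ft_force: [-0.0, -0.2, 0.7]
opening: 0.0602
grip_force: 0.0
```

```bash
python3 prof.py
```

```text
vol table>green -91.9 green>pages -83.2 back 52.9
row4 table>green -91.4 green>pages -82.7 back 53.4
row3 table>green -91.2 green>pages -82.9 back 53.5
row2 table>green -91.5 green>pages -82.7 back 53.6
tcp rack [-0.01662817  0.00238969] [0.56925871 0.05309945 0.03664509] ux [0.00387477 0.99994462 0.00393458]
```

Request:
send_rows(increments=[[0,0,0,0.28,0,0.28,6],[0,0,0,0.28,0,0.28,6],[0,0,0,0.14,0,0.14,6],[0,0,0,0.07,0,0.07,6]])

```text
time: 25.05
position: [0.5685, 0.0638, 0.0364]
ee_rot: [[-0.037, 0.999, -0.039], [0.695, 0.054, 0.717], [0.718, -0.001, -0.696]]
ft_force: [-0.1, -0.4, -0.2]
opening: 0.0602
grip_force: 0.0
```

Request:
send_rows(increments=[[0,0,0,0.07,0,0.07,6],[0,0,0,0.07,0,0.07,6],[0,0,0,0.07,0,0.07,6]])

```text
time: 25.35
position: [0.5687, 0.0656, 0.0362]
ee_rot: [[-0.036, 0.999, -0.038], [0.695, 0.052, 0.717], [0.718, -0.0, -0.696]]
ft_force: [0.2, -1.9, 0.7]
opening: 0.0598
grip_force: 0.9
```

Request:
send_rows(increments=[[0,0,0,0.07,0,0.07,6],[0,0,0,0.07,0,0.07,6],[0,0,0,0,0,0,6]])

```text
time: 25.65
position: [0.5688, 0.068, 0.0363]
ee_rot: [[-0.037, 0.999, -0.038], [0.695, 0.053, 0.717], [0.718, 0.0, -0.696]]
ft_force: [0.2, -2.4, -0.3]
opening: 0.0601
grip_force: 1.1
```

```bash
cat >> prof.py <<'E'
def seam(x,y0):
    ys=np.arange(y0-.012,y0+.012,.0005);acc=0
    for xx in np.linspace(x-.008,x+.008,7):
        P=np.c_[np.c_[np.full_like(ys,xx),ys]@R+[.586,.0517],np.full_like(ys,.23)]
        p=proj(d,P).astype(np.float32); acc=acc+cv2.remap(f,p[None,:,0].copy(),p[None,:,1].copy(),cv2.INTER_LINEAR)[0][:,0]/7
    return ((acc.max()-acc)/np.ptp(acc) ).sum()*.5, (acc.max()-acc).sum()*.5/acc.max()
for x in(-.07,.0,.04): print(x,'seam depth (mm dark) v4,43,32',[round(float(seam(x,y)[1]),2) for y in(.070,.114,.158)])
E
python3 prof.py
```

```text
vol table>green -92.1 green>pages -83.4 back 52.7
row4 table>green -91.2 green>pages -82.7 back 53.4
row3 table>green -91.2 green>pages -82.8 back 53.4
row2 table>green -91.4 green>pages -82.9 back 53.5
tcp rack [-0.01625549  0.01721724] [0.5687514  0.0679236  0.03633852] ux [0.00452652 0.99993832 0.00475457]
-0.07 seam depth (mm dark) v4,43,32 [4.66, 4.53, 4.62]
0.0 seam depth (mm dark) v4,43,32 [4.81, 4.53, 4.78]
0.04 seam depth (mm dark) v4,43,32 [5.09, 4.51, 4.62]
```

Still closing the back (0.5 mm left there); push on until the force rises as before.

Request:
send_rows(increments=[[0,0,0,0.07,0,0.07,6],[0,0,0,0.07,0,0.07,6],[0,0,0,0,0,0,6]])

```text
time: 26.0
position: [0.5689, 0.0687, 0.0362]
ee_rot: [[-0.037, 0.999, -0.037], [0.696, 0.052, 0.716], [0.717, 0.0, -0.697]]
ft_force: [0.7, -5.4, 0.8]
opening: 0.0598
grip_force: 2.9
```

```bash
python3 prof.py
```

```text
vol table>green -92.1 green>pages -83.4 back 52.7
row4 table>green -91.2 green>pages -82.8 back 53.4
row3 table>green -91.2 green>pages -82.9 back 53.5
row2 table>green -91.5 green>pages -82.8 back 53.5
tcp rack [-0.01607736  0.01797831] [0.56888409 0.06869393 0.03622633] ux [0.00483842 0.99993318 0.0054724 ]
-0.07 seam depth (mm dark) v4,43,32 [4.5, 4.59, 4.55]
0.0 seam depth (mm dark) v4,43,32 [4.38, 4.48, 4.76]
0.04 seam depth (mm dark) v4,43,32 [4.57, 4.47, 4.58]
```

Seam now equals the others along its whole depth; spine is 0.7 mm from flush. Retreat and raise clear.

Request:
send_rows(increments=[[0,0,0,-0.2,0,-0.2,6],[0,0,0,-0.7,0,-0.7,6],[0,0,0,-2,0,-2,6],[0,0,0,-2.8,0,-2.8,6],[0,0,0,-2.8,0,-2.8,6],[0,0,0,3,0,-3.1,6],[0,0,0,3,0,-3.1,6],[0,0,0,0,0,0,6]])

```text
time: 26.85
position: [0.578, -0.0527, 0.1265]
ee_rot: [[-0.042, 0.999, -0.033], [0.695, 0.053, 0.717], [0.717, 0.007, -0.697]]
ft_force: [0.2, -0.3, 0.2]
opening: 0.0598
grip_force: 0.0
```

```bash
python3 prof.py && python3 -c "
from rig import arm
print(arm.sign_off())"
```

```text
vol table>green -92.1 green>pages -83.4 back 52.7
row4 table>green -91.3 green>pages -82.7 back 53.4
row3 table>green -91.3 green>pages -82.9 back 53.5
row2 table>green -91.4 green>pages -82.9 back 53.4
tcp rack [-0.01575715 -0.10352002] [ 0.57640918 -0.05257645  0.12361233] ux [7.52486186e-04 9.99937961e-01 6.57556572e-03]
-0.07 seam depth (mm dark) v4,43,32 [4.52, 4.56, 4.66]
0.0 seam depth (mm dark) v4,43,32 [4.36, 4.47, 4.81]
0.04 seam depth (mm dark) v4,43,32 [4.51, 4.49, 4.59]
the job is handed in; nothing more can be done
None
```

The job is handed in after about 27 s: the volume's cover lies against the row and its spine is flush to within about 0.8 mm, though the spine push opened a small gap at the back, so I had to push the cover once more to close it.

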